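# Index the cup carriage under the right tint pump

### The arm

A 7-joint arm with a two-finger parallel gripper is mounted at the origin on the work surface. World frame = base frame: x ahead of the robot, y to its left, z up, the work surface at z = 0. Lengths are in m, angles in rad, forces in N, time in s.
With the tool pointing down it reaches from about 0.375 to 0.925 m from the base axis. Payload 3.1 kg.
Tool frame: the origin (TCP) lies midway between the tips of the shut fingers; the grasp point (between the pads) lies 19 mm behind it; y points along the fingers, x is the direction in which the jaws open and shut, and the axes are right-handed (so a half turn about y gives the same grasp; the last joint's range is limited). The gripper opens to 85 mm and grips with 20 to 120 N. Pads are 22 mm wide; open, the fingers measure 114 mm over their backs; the gripper's body (76 mm by 85 mm) begins 54 mm behind the grasp point. The pads swing forward as they close: fully open they stand 13 mm farther back than shut.
Start: joints at [1.073, 0.383, 0.044, 1.598, -0.018, 1.161, -0.05], TCP at [0.253, -0.599, 0.231] pointing down, gripper open.
Joint ranges: [-2.61, 2.61], [-0.41, 2.15], [-1.48, 1.57], [0, 2.5], [-1.57, 4.71], [0.05, 1.97], [-2.85, 2.85]. Speed limits (rad/s): [2.79, 2.79, 3.14, 3.14, 3.14, 3.14, 3.14].

### API

Orientations are given as a rotation vector (axis times angle).
In Python, from bench import bot, viewer gives the robot as it stands. The module is installed in compiled form; this text tells all that it offers. Calls block until the motion is done:
- bot.goto(position, orientation): joint-space move of the TCP to a pose.
- bot.line_to(position, rate=0.15, orientation=None): straight line of the TCP; orientation=None keeps the orientation; rate is the mean speed in m/s.
- bot.movej(angles): joint-space move.
- bot.command_gripper(opening): opening from 0.0 (shut) to 1.0 (fully open); the grip force is fixed at half the most; returns when the fingers have stopped.
- bot.pause(seconds).
- bot.inverse_kinematics(position, orientation): joint angles nearest the present ones, or None.
- bot.state(): the state.
- viewer.get_image(name): name is "scene" or "top"; returns (picture, depth): 384x512x3 uint8, red, green, blue; 384x512 float32, m along the optical axis (not along the pixel's ray), 0 where there is no reading.
- viewer.get_calibration(name): a dict with "camera_matrix" (3x3 intrinsics, pixels), "dist" ([k1, k2, p1, p2, k3] as OpenCV has them; the pictures are not rectified), "R" (3x3) and "t" (3): a world point X has camera coordinates R X + t. Camera axes: x right, y down, z forward; pixel columns grow to the right and rows downward; lengths in m; the calibration is good to about 2 mm. A picture is of the moment at which its call begins. get_calibration takes no time and is no camera call.
A pose or a line that the arm cannot do raises bot.Unreachable and nothing moves.
- bot.close_job(): hands the job in, once; it reports no verdict.
Trained networks look in the newest picture that a camera, given by its name, has taken for a name from the list of things; names that differ only in an ending like _2 or _b are one class to them, and where a whole thing is asked for, a point or a joint stands for the part that bears it (a point fixed in the world has none). Each returns a list of dicts, best first, with "conf" (0 to 1); they miss things now and then, are a little off and sometimes report something else, mostly with a low value. They report only what shows in the picture. A call takes as long as a camera call. They do not tell look-alikes from the thing itself.
- viewer.recognise(camera, thing): "uv" ([column, row] in pixels, amid what is visible of it).
- viewer.cut_out(camera, thing): "mask" (384x512 bool, what is visible of it) and "uv" ([column, row] in pixels, amid what is visible of it).
- viewer.place_of(camera, thing): "uv" ([column, row] in pixels: a listed point, or the origin of a listed thing).
The state is a dict: "time_s": time; "qpos": joint angles; "joint_velocities": joint speeds; "effort": joint torques, N m; "tcp_pos": TCP position; "tool_rot": TCP orientation; "wrist_force": force on the tool from outside, world axes, zero at the start; "ft_torque": the same for the moment, N m; "width": opening from 0.0 (shut) to 1.0 (fully open).
Only numpy, scipy, OpenCV 4.12 (cv2) and the standard library are available. Lean on these libraries where they do the work, as an engineer would, in place of code of your own. Each camera call takes 0.05 s, during which the arm holds its last target.

### The job

Get the mixing cup ready for its next tint: push its carriage along the rail, by the black block that sticks out in front, until it clicks into the notch that puts the cup under the spout of the square-bodied pump bottle. Only push the block from one side at a time with the fingers, never pinch it; keep off the cup, and leave the bottles and everything else where they stand. When the carriage sits in the notch, draw the hand away.

Things in the scene. Friction and masses are not known exactly. Their poses are not given: they have to be found in the camera images.
- rail: Fixed grey base plate, 12 mm thick, with an aluminium rail on it (360 mm long, 44 mm wide, top 36 mm above the table). Origin: on the table under the middle of the rail; y runs along the rail, -x to the robot's side. The plate spans x -70 to +140 mm, y -230 to +230 mm. Three notches at y = -100, 0, +100 mm; a steel stop at each end.
- carriage (a joint): Cup carriage's position along the rail, m, growing towards the rail's +y: the y of the cup's axis and of the block's centre in the rail's frame. Range -0.14 to +0.14, notches at -0.100, 0.000 and +0.100; it starts between those at -0.100 and 0.000. About 1.5 N of friction; it stays where it is left.
- block_center (a point): Centre of the push block: black, 46 mm (rail's x) x 36 mm (along the rail) x 56 mm tall, 22 to 78 mm above the table. This point is 50 mm above the table, 120 mm on the robot's side of the rail's line. A flat arm joins it rigidly to the carriage; it overhangs the table in front of the plate, with free space in front and on both sides.
- detent_mid (a point): This point is the centre of the middle notch, on top of the rail. Pairs of small steel ridges on the rail, crests 7 mm either side of each notch's centre. A spring ball under the carriage rides over them: the push rises to about 8 N some 12 mm before the centre, falls off to the crest, then the carriage snaps in and stays within 2 mm of it. Leaving or passing a notch takes the same push.
- block_left: The half of the push block on the +y side (rail frame), with the face that is pushed to go towards -y. Its origin is not on the block but at the rail's foot under the cup: use block_center.
- block_right: The half of the push block on the -y side (rail frame), with the face that is pushed to go towards +y. Its origin is not on the block but at the rail's foot under the cup: use block_center.
- cup: Clear mixing cup fixed on the carriage, 64 mm across the mouth, 68 mm tall, from 66 to 134 mm above the table. Origin: centre of its underside.
- cup_mouth (a point): Centre of the cup's mouth, 134 mm above the table, straight above the rail's line.
- square_bottle: White pump bottle with a square body, 64 x 64 mm, body 112 mm tall, 172 mm to the top of the pump. Loose on the plate, axis 95 mm on the +x side of the rail's line, level with one of the three notches (which one varies). Origin: centre of its underside (12 mm above the table); its x and y axes are parallel to the rail's and its spout points along its own -x, out over the cup's path. 
- square_spout (a point): Tip of the square bottle's spout, 160 mm above the table; in the rail's frame its y is that of the notch to be reached.
- slim_bottle: White pump bottle with a slim round body, 48 mm across, body 130 mm tall, 172 mm to the top of the pump. Loose on the plate, axis 95 mm on the +x side of the rail's line, level with one of the three notches (which one varies). Origin: centre of its underside (12 mm above the table); its x and y axes are parallel to the rail's and its spout points along its own -x, out over the cup's path. 
- broad_bottle: White pump bottle with a broad round body, 70 mm across, shoulder at 80 mm, 172 mm to the top of the pump. Loose on the plate, axis 95 mm on the +x side of the rail's line, level with one of the three notches (which one varies). Origin: centre of its underside (12 mm above the table); its x and y axes are parallel to the rail's and its spout points along its own -x, out over the cup's path. 
- small_jar: Capped jar, 34 mm across, 40 mm tall, standing on the base plate off the +y end of the rail. A bystander: leave it.
- small_tin: Steel tin, 34 mm across, 32 mm tall, standing on the base plate off the -y end of the rail. A bystander: leave it.
- spatula: Spatula lying on the table at the left, beside the rail. A bystander: leave it.
- tin: Closed metal tin, 80 mm across, 74 mm tall, at the left side of the table. A bystander: leave it.
- spare_cup: Empty white cup, 70 mm across, 85 mm tall, at the right side of the table. A bystander: leave it.
- tin_lid: Loose tin lid, 90 mm across, 8 mm thick, flat on the table at the right. A bystander: leave it.
Things that resemble listed ones, but are neither listed nor needed, are in the scene too. What is shaped like the square_bottle but pink is not meant.

How it is judged:
By the outcome, as a careful person would: the job done as asked, in the order asked, and still so for the second after the job is handed in, with the robot touching nothing.
It also fails if it takes over 42 s, if anything falls off the work surface, if the arm or the gripper's body presses on something with over 40 N, if the wrist force passes 120 N, or if a joint passes its speed limit or range.

## Working session

There is one attempt and no reset: what is moved stays moved. The work goes in short steps, each a Python script; the robot and the scene stay as the last script left them, time stands still between calls to the robot, and variables do not carry over. Pictures are saved under pics/ and viewed, and the job is handed in when it is done.

```bash
mkdir -p pics; cat > h.py <<'E'
import numpy as np, cv2
from bench import bot, viewer
def snap(n,f):
    im,d=viewer.get_image(n); cv2.imwrite('pics/'+f,im[:,:,::-1]); np.save('pics/'+f[:-4]+'.npy',d); return im,d
def ray(n,uv):
    c=viewer.get_calibration(n); K=np.array(c['camera_matrix']);R=np.array(c['R']);t=np.array(c['t']).ravel()
    p=cv2.undistortPoints(np.array([[uv]],float),K,np.array(c['dist'],float))[0,0]
    return -R.T@t, R.T@np.array([p[0],p[1],1.])
def atz(n,uv,z):
    o,d=ray(n,uv); return o+d*(z-o[2])/d[2]
def atd(n,uv,dep):
    o,d=ray(n,uv); return o+d*dep
E
python3 - <<'E'
from h import *
np.set_printoptions(precision=4,suppress=True)
for n in('scene','top'):
    im,d=snap(n,n+'0.png')
    for th,z in(('rail',0),('square_bottle',.012),('slim_bottle',.012),('broad_bottle',.012),('small_jar',.012),('small_tin',.012)):
        for r in viewer.place_of(n,th)[:3]:
            print(n,th,round(r['conf'],2),np.round(r['uv'],1),atz(n,r['uv'],z))
    for th,z in(('block_center',.05),('detent_mid',.036),('cup_mouth',.134),('square_spout',.16)):
        for r in viewer.place_of(n,th)[:3]:
            print(n,th,round(r['conf'],2),np.round(r['uv'],1),atz(n,r['uv'],z))
s=bot.state();print(s)
E
```

```text
scene rail 0.82 [258.3 218.4] [0.6035 0.0195 0.    ]
scene square_bottle 0.69 [231.  232.1] [0.6964 0.0288 0.012 ]
scene square_bottle 0.68 [171.2 160.5] [ 0.7382 -0.311   0.012 ]
scene slim_bottle 0.8 [250.3 255.4] [0.6856 0.1185 0.012 ]
scene broad_bottle 0.93 [210.9 209.2] [ 0.7109 -0.0699  0.012 ]
scene small_jar 0.49 [306.8 268.1] [0.5774 0.2228 0.012 ]
scene small_tin 0.66 [215.6 175.7] [ 0.6422 -0.1804  0.012 ]
scene block_center 0.72 [289.2 183.6] [ 0.4799 -0.013   0.05  ]
scene block_center 0.59 [230.6 231.9] [0.7064 0.0502 0.05  ]
scene detent_mid 0.69 [256.2 210.9] [0.6086 0.0158 0.036 ]
scene cup_mouth 0.64 [306.7 270. ] [0.6282 0.2698 0.134 ]
scene cup_mouth 0.6 [251.6 186.7] [0.6159 0.0037 0.134 ]
scene square_spout 0.82 [125.6 128.6] [ 0.8335 -0.3458  0.16  ]
scene square_spout 0.65 [259.9 181.8] [0.6002 0.0191 0.16  ]
scene square_spout 0.56 [256.2 211.8] [0.6552 0.0956 0.16  ]
top rail 0.75 [243.5 189.5] [0.6056 0.0131 0.    ]
top square_bottle 0.85 [335.  150.6] [ 0.7399 -0.3243  0.012 ]
top square_bottle 0.69 [243.  165.8] [0.691 0.013 0.012]
top square_bottle 0.37
[... 552 characters left out ...]
11 0.0182 0.05  ]
top detent_mid 0.61 [244.8 188. ] [0.606  0.0083 0.036 ]
top cup_mouth 0.83 [248.3 184.9] [ 0.6026 -0.0036  0.134 ]
top square_spout 0.65 [241.6 185.1] [0.5986 0.0186 0.16  ]
{'time_s': 1.1, 'qpos': array([ 1.0732,  0.3829,  0.0439,  1.5979, -0.0179,  1.1612, -0.0499]), 'joint_velocities': array([-0.0008,  0.0003, -0.0013,  0.0014,  0.0014,  0.0002, -0.0004]), 'effort': array([ -0.0007, -43.3451,   1.0228, -24.9921,   0.0105,   0.0018,
        -0.    ]), 'tcp_pos': array([ 0.253 , -0.5987,  0.2313]), 'tool_rot': array([-1.3722,  0.9098, -0.9098]), 'wrist_force': array([ 0.5515,  1.0813, -0.4758]), 'ft_torque': array([-0.0232,  0.0036,  0.0222]), 'width': 1.0016945901362302}
```

```bash
python3 - <<'E'
import cv2,numpy as np
a=cv2.imread('pics/scene0.png');b=cv2.imread('pics/top0.png')
A=cv2.resize(a[100:300,100:370],None,fx=2.9,fy=2.9,interpolation=3)
B=cv2.resize(b[120:260,160:370],None,fx=3.7,fy=3.7,interpolation=3)
cv2.imwrite('pics/sc.png',A);cv2.imwrite('pics/tc.png',B)
E
```

```text
(no output)
```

View pics/scene0.png

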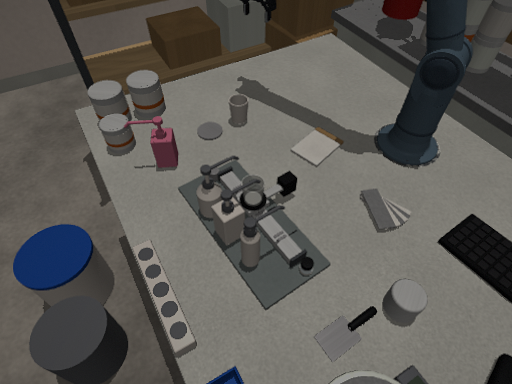

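View pics/sc.png

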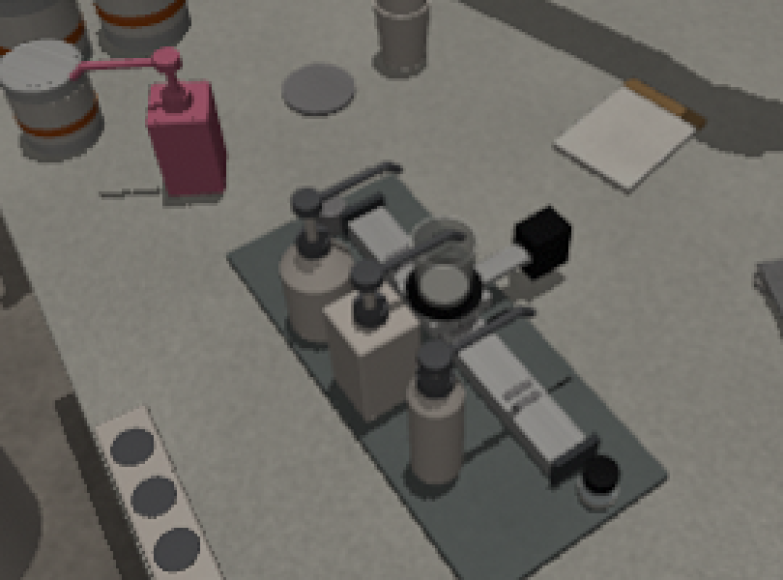

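View pics/tc.png

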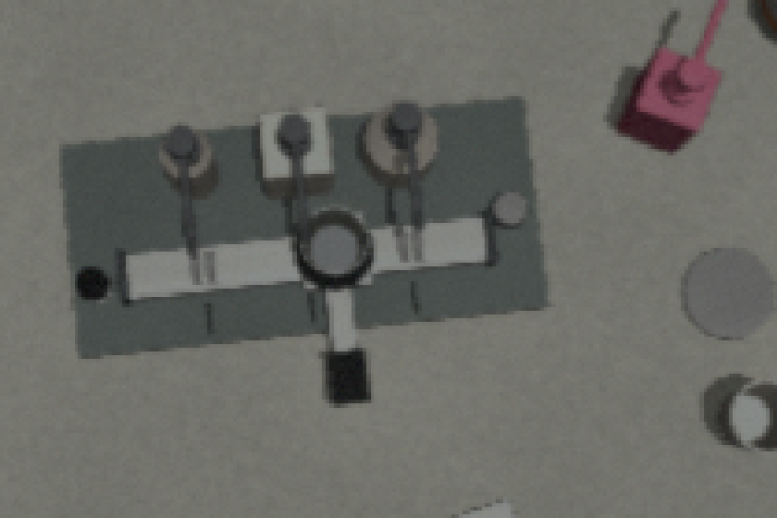

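The square-body candidates are the white bottle (scene 231,222; top 240,158), standing at the middle notch, and the pink bottle (scene 165,150). The white one fits and the pink one is excluded. The crops confirm this: broad on the right, square in the middle, slim on the left. The block is at top (254,222), so the push goes towards rail +y. Next I'll fit the rail pose from the plate and measure the block.

```bash
python3 - <<'E'
from h import *
np.set_printoptions(precision=4,suppress=True)
c=np.array([(62,145),(523,97),(548,308),(78,357)])/3.7+[160,120]
W=np.array([atz('top',u,.012)[:2] for u in c]);print(W, np.linalg.norm(W-np.roll(W,-1,0),axis=1))
P=np.array([(.14,.23),(.14,-.23),(-.07,-.23),(-.07,.23)])
a=P-P.mean(0);b=W-W.mean(0)
th=np.arctan2((a[:,0]*b[:,1]-a[:,1]*b[:,0]).sum(),(a*b).sum())
R=np.array([[np.cos(th),-np.sin(th)],[np.sin(th),np.cos(th)]])
o=W.mean(0)-R@P.mean(0);print('yaw',th,'origin',o)
F=lambda p:R.T@(np.array(p)[:2]-o)
# block by dark mask in both cams
for n,box in(('top',(235,200,275,240)),('scene',(270,165,305,200))):
    im=cv2.imread(f'pics/{n}0.png');d=np.load(f'pics/{n}0.npy')
    m=np.zeros(im.shape[:2],bool);x0,y0,x1,y1=box
    m[y0:y1,x0:x1]=im[y0:y1,x0:x1].max(2)<45
    vs,us=np.nonzero(m);print(n,m.sum(),us.min(),us.max(),vs.min(),vs.max())
    X=np.array([atd(n,(u,v),d[v,u]) for u,v in zip(us,vs) if d[v,u]>0])
    T=X[abs(X[:,2]-.078)<.006]
    print('top pts',len(T),T.mean(0),[F(p) for p in (np.median(T,0),)])
    L=np.array([F(p) for p in T]);print(np.percentile(L,[3,97],axis=0))
for n,uv in(('top',(253.9,222.3)),('scene',(289.2,183.6))):print(n,F(atz(n,uv,.05)))
for n,uv in(('top',(243,165.8)),('scene',(231,232.1))):print('sq',n,F(atz(n,uv,.012)))
for n,uv in(('top',(241.6,185.1)),('scene',(259.9,181.8))):print('spout',n,F(atz(n,uv,.16)))
for n,uv in(('top',(248.3,184.9)),('scene',(251.6,186.7))):print('cup',n,F(atz(n,uv,.134)))
for uv in ((314,307),(415,298),(209,318)):print('tick',F(atz('top',np.array(uv)/3.7+[160,120],.012)))
E
```

```text
[[ 0.7205  0.2529]
 [ 0.759  -0.2021]
 [ 0.5489 -0.2182]
 [ 0.5118  0.2379]] [0.4566 0.2108 0.4576 0.2092]
yaw 0.08125271598541083 origin [0.6002 0.0148]
top 123 249 258 215 228
top pts 110 [ 0.4838 -0.0189  0.0777] [array([-0.1187, -0.0229])]
[[-0.1396 -0.0392]
 [-0.0981 -0.0091]]
scene 326 270 296 171 199
top pts 158 [ 0.489  -0.0162  0.0759] [array([-0.1128, -0.0211])]
[[-0.1359 -0.0397]
 [-0.0909 -0.0054]]
top [-0.12   -0.0259]
scene [-0.1221 -0.0179]
sq top [ 0.0904 -0.0092]
sq scene [0.097  0.0062]
spout top [-0.0012  0.0039]
spout scene [0.0004 0.0043]
cup top [ 0.0009 -0.0185]
cup scene [ 0.0148 -0.0123]
tick [-0.0455 -0.0019]
tick [-0.0469 -0.1005]
tick [-0.0455  0.1005]
```

```bash
cat >> h.py <<'E'
from scipy.spatial.transform import Rotation as Rn
TH=.0813;O=np.array([.6002,.0148]);R2=np.array([[np.cos(TH),-np.sin(TH)],[np.sin(TH),np.cos(TH)]])
def w(x,y,z): return np.r_[O+R2@[x,y],z]
def rl(p): return R2.T@(np.array(p)[:2]-O)
E
python3 - <<'E'
from h import *
np.set_printoptions(precision=3,suppress=True)
print(Rn.from_rotvec(bot.state()['tool_rot']).as_matrix())
for k in range(4):
    a=TH+k*np.pi/2; x=np.array([np.cos(a),np.sin(a),0]);y=np.array([0,0,-1.]);
    rv=Rn.from_matrix(np.c_[x,y,np.cross(x,y)]).as_rotvec()
    print(k,rv,*[bot.inverse_kinematics(w(-.125,yy,z),rv) for yy,z in((-.085,.2),(-.085,.04),(-.01,.04))])
E
```

```text
[[ 0.389  0.     0.921]
 [-0.921  0.     0.389]
 [-0.    -1.     0.   ]]
0 [-1.57  -0.064  0.064] [ 0.557  0.147 -0.509  1.987  0.083  1.028  0.091] [ 0.499  0.402 -0.472  2.092  0.278  0.706 -0.072] [ 0.414  0.397 -0.547  2.118  0.316  0.704 -0.261]
1 [-1.17  -1.269  1.269] [ 0.678  0.162 -0.641  1.982  0.113  1.032  1.638] [ 0.643  0.439 -0.638  2.086  0.388  0.733  1.409] [ 0.605  0.458 -0.768  2.111  0.469  0.747  1.187]
2 [-0.089  2.18  -2.18 ] [-1.118  0.373  1.419  2.048 -0.422  1.074 -2.559] [-0.954  0.984  1.368  2.152 -1.144  1.11  -2.025] [-1.124  0.96   1.369  2.181 -1.132  1.089 -2.177]
3 [-1.247  1.149 -1.149] [ 0.43   0.134 -0.372  1.992  0.057  1.025 -1.458] [ 0.348  0.378 -0.301  2.099  0.173  0.687 -1.557] [ 0.306  0.375 -0.425  2.123  0.24   0.688 -1.769]
```

```bash
python3 - <<'E'
from h import *
np.set_printoptions(precision=3,suppress=True)
a=TH; x=np.array([np.cos(a),np.sin(a),0]);y=np.array([0,0,-1.])
rv=Rn.from_matrix(np.c_[x,y,np.cross(x,y)]).as_rotvec(); np.save('rv.npy',rv)
bot.command_gripper(0.0); print(bot.state()['time_s'],bot.state()['width'])
bot.goto(w(-.125,-.085,.2),rv); print(bot.state()['time_s'])
bot.line_to(w(-.125,-.085,.04),rate=.12)
s=bot.state();print(s['time_s'],rl(s['tcp_pos']),s['tcp_pos'],s['wrist_force'])
snap('top','t1.png');snap('scene','s1.png')
a=cv2.imread('pics/s1.png');b=cv2.imread('pics/t1.png')
A=cv2.resize(a[130:250,200:340],(560,480),interpolation=3)
cv2.imwrite('pics/s1c.png',A);cv2.imwrite('pics/t1c.png',cv2.resize(b[150:270,190:330],(560,480),interpolation=3))
E
```

```text
1.8667 0.0009952354191677178
3.9083
5.3917 [-0.124 -0.085] [ 0.483 -0.08   0.041] [-0.759  0.19  -0.273]
```

View pics/s1c.png

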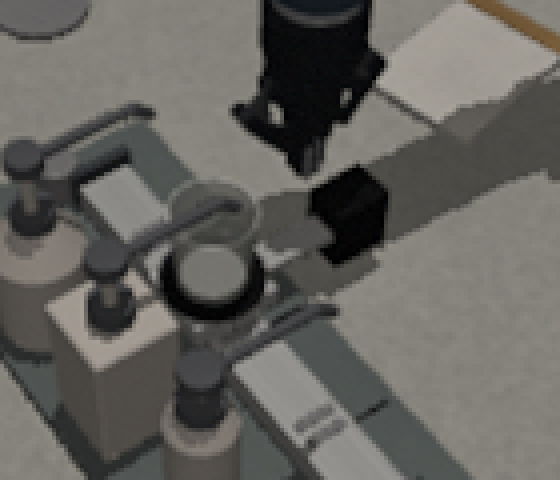

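View pics/t1c.png

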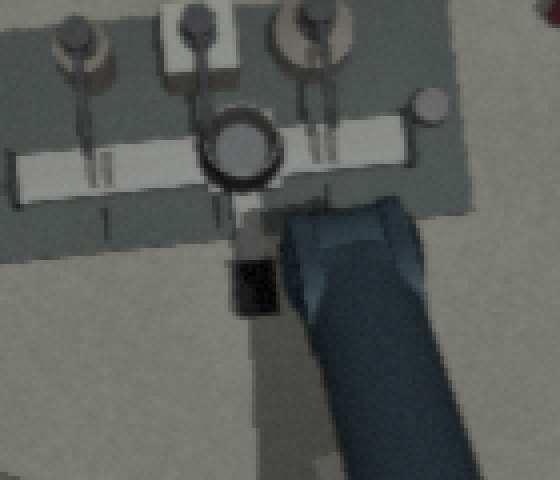

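The shut fingers are at scene (275,172), beside the block's right face at scene (287,183), with a clear gap. Now I'll push in small steps while watching the force.

```bash
python3 - <<'E'
from h import *
np.set_printoptions(precision=4,suppress=True)
f0=bot.state()['wrist_force']
u=np.r_[R2@[0,1],0]
y=-.066; bot.line_to(w(-.125,y,.04),rate=.06)
pk=0
while y<-.0315:
    y+=.0025; bot.line_to(w(-.125,y,.04),rate=.03)
    s=bot.state(); f=-(s['wrist_force']-f0)@u; pk=max(pk,f)
    print(round(s['time_s'],2),round(y,4),rl(s['tcp_pos']),round(f,2))
    if pk>5 and f<1: print('snap');break
    if f>25: print('high');break
snap('top','t2.png');snap('scene','s2.png')
a=cv2.imread('pics/s2.png')
cv2.imwrite('pics/s2c.png',cv2.resize(a[130:250,200:340],(560,480),interpolation=3))
E
```

```text
6.21 -0.0635 [-0.125  -0.0635] 0.18
6.46 -0.061 [-0.125  -0.0609] 0.81
6.71 -0.0585 [-0.125  -0.0583] -0.23
6.96 -0.056 [-0.1249 -0.0558] 0.44
7.21 -0.0535 [-0.125  -0.0533] -0.18
7.46 -0.051 [-0.125 -0.051] -0.49
7.71 -0.0485 [-0.125  -0.0483] 0.21
7.96 -0.046 [-0.125  -0.0456] 0.58
8.21 -0.0435 [-0.125 -0.043] -0.39
8.46 -0.041 [-0.1251 -0.0406] 0.21
8.71 -0.0385 [-0.1251 -0.0393] 2.77
8.96 -0.036 [-0.1251 -0.0378] 3.9
9.21 -0.0335 [-0.1251 -0.0329] -0.27
9.46 -0.031 [-0.1248 -0.0295] -0.81
```

View pics/s2c.png

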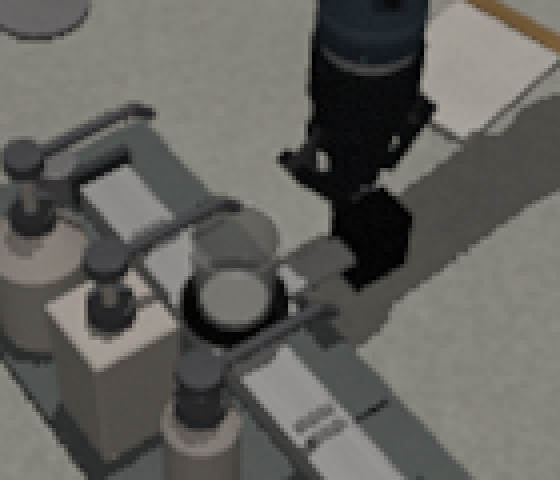

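```bash
cat > meas.py <<'E'
from h import *
def meas(tag):
    for n,zz in(('top',.134),('scene',.134)):
        for th,z in(('cup_mouth',.134),('block_center',.05),('square_spout',.16)):
            print(n,th,[(round(r['conf'],2),np.round(rl(atz(n,r['uv'],z)),4)) for r in viewer.place_of(n,th)[:3]])
def top(f,n='scene',box=(275,165,312,210)):
    im=cv2.imread(f'pics/{f}.png');d=np.load(f'pics/{f}.npy');x0,y0,x1,y1=box
    vs,us=np.nonzero(im[y0:y1,x0:x1].max(2)<45)
    X=np.array([atd(n,(u+x0,v+y0),d[v+y0,u+x0]) for u,v in zip(us,vs) if d[v+y0,u+x0]>0])
    T=X[abs(X[:,2]-.077)<.006];L=np.array([rl(p) for p in T]);k=(L[:,0]>-.15)&(L[:,0]<-.08);L=L[k]
    print(f,len(L),np.median(L,0),np.percentile(L,[3,97],axis=0).tolist())
E
python3 - <<'E'
from meas import *
np.set_printoptions(precision=4,suppress=True)
meas(0); top('s2'); top('s1'); top('t1','top',(235,200,275,240)); top('t2','top',(225,200,275,240))
s=bot.state();print(s['time_s'],s['wrist_force'],rl(s['tcp_pos']))
E
```

```text
top cup_mouth [(0.7, array([-0.001 ,  0.0085]))]
top block_center []
top square_spout [(0.67, array([-0.0065,  0.0015]))]
scene cup_mouth [(0.81, array([0.0069, 0.0078])), (0.21, array([-0.0088, -0.0208]))]
scene block_center [(0.96, array([-0.1157,  0.0012]))]
scene square_spout [(0.92, array([ 0.2056, -0.3846])), (0.67, array([ 0.0006, -0.0004]))]
s2 187 [-0.1133  0.0035] [[-0.1362182606045776, -0.01948814612617955], [-0.09151661956143944, 0.020936426846458762]]
s1 174 [-0.1134 -0.0221] [[-0.13575904373873537, -0.06656049279964453], [-0.09098936069892079, -0.0050777096931775125]]
t1 121 [-0.1193 -0.0242] [[-0.13960967253834028, -0.04140085529470712], [-0.09707370092758177, -0.009234072688905243]]
t2 2 [-0.1385  0.0174] [[-0.14024182373368954, 0.017294106512505597], [-0.13674572618856354, 0.017594054284731472]]
9.8583 [-0.1996  0.0228 -0.0277] [-0.125 -0.031]
```

View pics/t2.png

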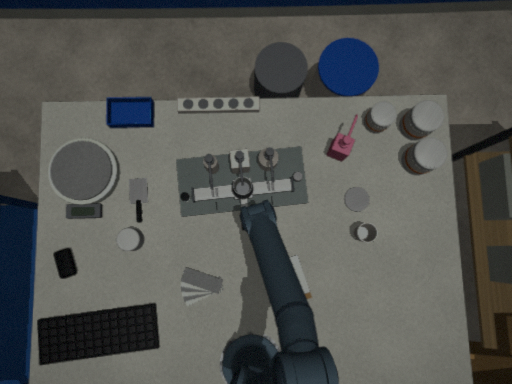

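Top picture: the cup is at (243,188), under the square bottle's spout. Block and cup both measure near y = 0 and no force remains. I'll draw away and check again unobstructed.

```bash
python3 - <<'E'
from meas import *
np.set_printoptions(precision=4,suppress=True)
bot.line_to(w(-.125,-.085,.04),rate=.08)
bot.line_to(w(-.125,-.085,.2),rate=.12)
q=bot.state()['tcp_pos']
bot.goto(w(-.16,-.26,.23),np.load('rv.npy'))
snap('top','t3.png');snap('scene','s3.png')
meas(0); top('s3'); top('t3','top',(225,200,275,240))
for uv in[]:pass
print(bot.state()['time_s'],bot.state()['wrist_force'])
b=cv2.imread('pics/t3.png');cv2.imwrite('pics/t3c.png',cv2.resize(b[140:260,170:320],(750,600),interpolation=3))
E
```

```text
top cup_mouth [(0.76, array([-0.0013,  0.0092]))]
top block_center [(0.75, array([-0.1134, -0.0154]))]
top square_spout [(0.78, array([ 0.196 , -0.3953])), (0.64, array([0.0013, 0.0033])), (0.18, array([ 0.0671, -0.0051]))]
scene cup_mouth [(0.73, array([0.0111, 0.0057]))]
scene block_center [(0.71, array([-0.1225, -0.0024]))]
scene square_spout [(0.75, array([ 0.2023, -0.3913])), (0.64, array([-0.003 ,  0.0017]))]
s3 173 [-0.1133  0.0048] [[-0.13517904109506437, -0.012471410935780216], [-0.09126013647017638, 0.021332362040709433]]
t3 109 [-0.1191  0.0023] [[-0.13933082752933132, -0.012667422888050195], [-0.09909191921681439, 0.017140013383071476]]
13.3167 [-0.6484  0.2628  0.1905]
```

View pics/t3c.png

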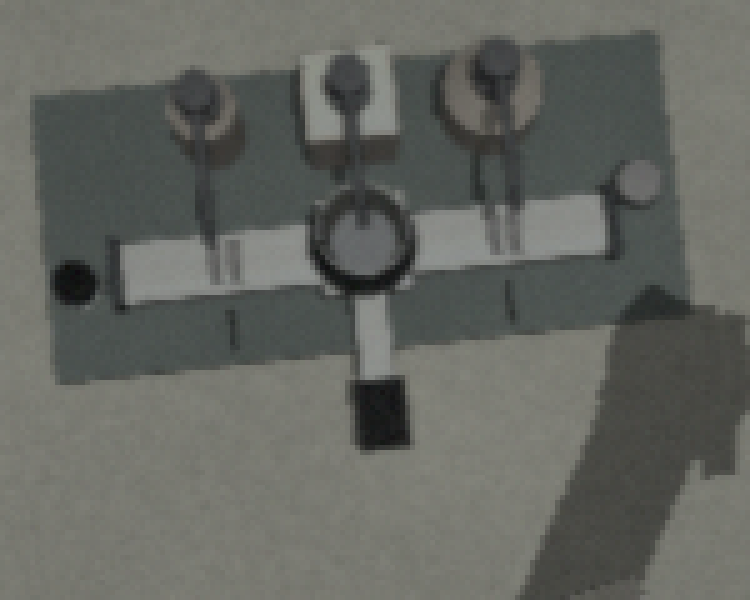

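```bash
python3 -c "
from h import *
bot.close_job();print(bot.state()['time_s'])"
```

```text
the job is handed in; nothing more can be done
the job is handed in; nothing more can be done
```

The carriage now appears to sit in the middle notch, with the cup under the spout of the white square-bodied bottle. I pushed the block's right-hand face (-y side) with the shut fingers about 25 mm along the rail, then drew the hand away and handed the job in. The last clock reading before hand-in was 13.3 s.

**What agrees:**
- **Force:** the push rose to about 3.9 N and then dropped to zero, as a snap into the notch would. The finger positions fit the crest just before y = 0. The peak is below the stated 8 N, because I only sampled after each 2.5 mm step.
- **Block position:** after the hand was away, the top camera's depth put the block's centre at about y = +2 mm in the rail frame. The block's arm covers the middle tick, midway between the two outer ones.
- **Bottles and bystanders:** in the last top picture the three bottles, the small jar and the small tin look unmoved. I did not check the other bystanders after the push.

**What disagrees:**
- **Cup mouth:** the network put it at y = +6 to +9 mm.
- **Block centre:** one top-camera network reading said -15 mm. I took it as wrong because the picture and the depth data contradict it.
- **Scene-camera depth:** this gave about +5 mm. I put the spread of a few millimetres down to calibration error, and I did not nudge the carriage to test the notch.

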